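Hold a bearing ball in its dish up to the inspection camera

TASK

Pick up the red ball dish by its black handle, lift it clear of the bench, and then, in the air, turn it a quarter turn to the left so that its open spout faces the inspection camera. Hold it level and still there with the loose steel ball straight in front of the lens, at lens height and 120 mm from the glass. On the way never let the ball roll out to the rim, do not touch the camera or shift the other things on the bench, and finish while still holding the dish by its handle in front of the lens, the ball resting in its middle.

Things in the scene. Friction and masses are not known exactly. Their poses are not given: they have to be found in the camera images.
- dish: Round red dish, 102 mm over the rim, 31 mm high, about 130 g, loose on a flat foot. Origin: underside centre; z up, +x to the spout (a 50 mm gap in the rim), -x to the handle. Its floor is a 6 degree cone (14 degrees near the rim): a tilt or jerk sends the ball rolling. At the start the spout points away from the robot within 15 degrees, the handle towards it.
- dish_centre (a point): Where the ball's centre is when it lies in the middle of the dish: on the dish's axis, 18.5 mm above its underside.
- dish_spout (a point): Tip of the spout's lip: 66 mm from the dish's axis along the dish's +x, 16.5 mm above its underside.
- dish_grip (a point): Middle of the black plastic handle, the place to grip: 92 mm from the dish's axis along the dish's -x, 24 mm above its underside. The handle is a straight bar along the dish's x, 80 mm long (58 to 138 mm from the axis), 18 mm wide, 22 mm high (13 to 35 mm above the dish's underside), flat sides, with free room under it.
- ball_center (a point): Centre of the loose polished steel ball, 25 mm in diameter, 64 g give or take a quarter. It starts in the middle of the dish.
- camera: Inspection camera, fixed, left of the dish: grey base 120 x 90 x 14 mm, column 225 mm high, grey box with black lens barrel 46 mm across. Origin: underside of the base; z up, the lens looks level along its -x, to the robot's right within 15 degrees. The dish's spout faces it squarely when the dish's x axis points the same way as the camera's x axis.
- lens (a point): Centre of the lens's front glass, 140 mm above the bench; its axes are those of camera, so it looks along its -x.
- table: The bench top of dark laminate, its surface at height 0. Fixed equipment (vice, boxes, drawer unit, screen, up to 0.25 m tall) stands along its back and sides, more than 0.9 m ahead of the robot or 0.45 m to either side.
- cap: Blue hard silicone cap, 41 mm across, 29 mm high, loose. Leave it alone. Origin: underside centre.
- switch_plate: White ceramic switch plate, 86 x 86 x 11 mm, lying loose. Leave it alone. Origin: underside centre.
- clamp: Stainless steel hose clamp, a ring 61 mm across, 12 mm high, with a screw housing on one side, lying loose. Leave it alone. Origin: underside, ring centre.
- trigger: Green plastic sprayer trigger head with a white collar, 84 mm long, 70 mm high, standing loose. Leave it alone. Origin: underside of the collar.
- nut: Chrome hexagon nut, 36 mm across the flats, 19 mm high, lying loose. Leave it alone. Origin: underside centre.
Not all that is in view belongs to the job. There is more than one size of the camera; the one meant has the size given above.

How it is judged:
By the outcome, as a careful person would: the job done as asked, in the order asked, and still so for the second after the job is handed in, while the arm keeps its last pose, push and grip.
It also fails if it takes over 43 s, if anything falls off the work surface, if the arm or the gripper's body presses on something with over 40 N, if the wrist force passes 120 N, or if a joint passes its speed limit or range.

ROBOT

A 7-joint arm with a two-finger parallel gripper is mounted at the origin on the work surface. World frame = base frame: x ahead of the robot, y to its left, z up, the work surface at z = 0. Lengths are in m, angles in degrees, forces in N, time in s.
With the tool pointing down it reaches from about 0.425 to 0.875 m from the base axis. Payload 4.7 kg.
Tool frame: the origin (TCP) lies midway between the tips of the shut fingers; the grasp point (between the pads) lies 19 mm behind it; z points along the fingers, y is the direction in which the jaws open and shut (so a half turn about z gives the same grasp; the last joint's range is limited). The gripper opens to 87 mm and grips with 3 to 60 N. Pads are 19 mm wide; open, the fingers measure 117 mm over their backs; the gripper's body (75 mm by 190 mm) begins 51 mm behind the grasp point.
Start: joints at [-62.619, 18.392, -4.016, 83.108, 1.295, 78.541, -3.26], TCP at [0.291, 0.581, 0.223] pointing down, gripper open.
Joint ranges: [-163.93, 163.93], [-17.29, 119.83], [-79.2, 71.16], [3.27, 140.29], [-89.18, 269.18], [5.43, 117.66], [-154.24, 154.24]. Speed limits (degrees/s): [147.25, 147.25, 180, 180, 180, 180, 180].

INTERFACE

Orientations are given as [roll, pitch, yaw] about the fixed x, y, z axes, in that order (R = Rz(yaw) Ry(pitch) Rx(roll)).
In Python, from cell import env gives the robot as it stands.
- The arm moves only by the tool apply_moves, never from a script. Its argument "targets" is a list of rows, each a list of 2 entries, a list of its own where there are three numbers: the shift along the world's x, y, z in mm, then the turn, a rotation vector about the world's x, y, z in rad. A call has 1 to 8 rows; each row is the pose to reach, as a shift and turn from the pose commanded when the call began; what a row does not reach only later rows make up. A row lasts 1/10 s, in which the tool goes at most 50 mm and 8.59 degrees, less where a joint would pass 70% of its speed; a pose out of reach is approached as far as the arm can. A call with a gripper value outside its range is refused whole. "hand" is the finger opening in mm, from 0 to 87, set as the call begins (left out, the last holds). The fingers move at their own pace and stop on an object; "squeeze" is the grip in N (left out, the last holds). Time passes only in rows, so rows that repeat a pose let the fingers close. It gives the time, the measured TCP pose, the force and the opening at its end, in the units of the state.
- env.get_obs(): the state, without advancing time (a new reading comes with each control period).
- env.read_camera(name): name is "scene" or "top" or "wrist"; returns a dict with "image" (400x640x3 uint8, red, green, blue), "camera_matrix" (3x3 intrinsics, pixels), "camera_from_world" (4x4, takes a point from world to camera coordinates); the wrist camera has in their place "mount" (4x4, takes a point from camera to tool coordinates, whose origin is the TCP and whose axes are the flange's). Camera axes: x right, y down, z forward; pixel columns grow to the right and rows downward; lengths in m; the calibration is good to about 2 mm. A picture is of the moment at which its call begins: read the wrist's pose just before it. There is no depth.
- env.sign_off(): hands the job in, once; it reports no verdict.
Trained networks look in a picture, given as the dict that the camera call returned (one of the last four; its "shot" number tells which), for a name from the list of things; names that differ only in an ending like _2 or _b are one class to them, and where a whole thing is asked for, a point or a joint stands for the part that bears it (a point fixed in the world has none). Each returns a list of dicts, best first, with "conf" (0 to 1); they miss things now and then, are a little off and sometimes report something else, mostly with a low value. They report only what shows in the picture. A call takes as long as a camera call. They do not tell look-alikes from the thing itself.
- env.regions_of(picture, target): "region" (400x640 bool, what is visible of it) and "rect" ([left, top, right, bottom] in pixels, round what is visible of it).
The state is a dict: "time_s": time; "qpos": joint angles; "joint_velocities": joint speeds; "effort": joint torques, N m; "tool_pos": TCP position; "tool_rot": TCP orientation; "force": force on the tool from outside, world axes, zero at the start; "wrist_torque": the same for the moment, N m; "grip_width": finger opening in m.
Only numpy, scipy, OpenCV 4.12 (cv2) and the standard library are available. Lean on these libraries where they do the work, as an engineer would, in place of code of your own. Each camera call takes 0.05 s, during which the arm holds its last target. There are 200 camera calls.

## Working session

There is one attempt and no reset: what is moved stays moved. The work goes in short steps, Python scripts to look and compute and a tool call to move; the robot and the scene stay as the last step left them, time stands still between calls to the robot, and variables do not carry over. Pictures are saved under pics/ and viewed, about 8 in all and at most 12, crops included, and the job is handed in when it is done.

Besides the shell and the picture viewer there is one more tool, called after "Request:" in YAML: its name, and indented under it one key for each argument. apply_moves: Moves the arm, as the interface text tells. Its arguments: {"type":"object","properties":{"targets":{"type":"array","items":{"type":"array"}},"hand":{"type":"number"},"squeeze":{"type":"number"}},"required":["targets"]}

```bash
ls; mkdir -p pics
python3 - <<'E'
from cell import env
import cv2,numpy as np
o=env.get_obs();print({k:np.round(v,3).tolist() for k,v in o.items()})
ims=[]
for c in("scene","top"):
    p=env.read_camera(c);print(c,p["camera_matrix"].tolist(),np.round(p["camera_from_world"],4).tolist(),p["shot"])
    for t in("dish","dish_grip","ball_center","camera","lens"):
        for r in env.regions_of(p,t)[:3]:
            m=np.argwhere(r["region"]);print(c,t,round(r["conf"],2),r["rect"],m.mean(0)[::-1].round(1))
    cv2.imwrite(f"pics/{c}1.png",p["image"][:,:,::-1])
    np.savez(f"{c}1.npz",image=p["image"],K=p["camera_matrix"],T=p["camera_from_world"])
E
```

```text
pics
{'time_s': 0.0, 'qpos': [-62.62, 18.439, -4.015, 83.174, 1.295, 78.542, -3.261], 'joint_velocities': [0.045, 0.045, 0.042, 0.073, 0.0, 0.034, -0.043], 'effort': [0.0, -49.129, -0.404, -31.253, -0.064, 0.044, 0.0], 'tool_pos': [0.291, 0.581, 0.221], 'tool_rot': [-179.891, 0.006, 153.428], 'force': [0.786, -0.443, -0.2], 'wrist_torque': [0.006, -0.044, -0.028], 'grip_width': 0.087}
scene [[389.35383575377557, 0.0, 322.05651813910043], [0.0, 389.35383575377557, 203.23461969046176], [0.0, 0.0, 1.0]] [[0.3438, 0.9388, -0.0214, -0.1412], [0.5012, -0.2027, -0.8413, -0.1864], [-0.7941, 0.2785, -0.5402, 1.416], [0.0, 0.0, 0.0, 1.0]] 1
scene dish 0.84 [241.9, 228.6, 294.9, 293.2] [268.1 265.8]
scene dish_grip 0.87 [244.9, 224.5, 292.8, 290.2] [268.3 265.4]
scene camera 0.83 [361.9, 77.1, 426.9, 199.1] [398.  142.8]
scene camera 0.76 [417.8, 134.5, 473.3, 233.4] [446.9 192.4]
scene lens 0.85 [365.3, 76.8, 426.9, 197.7] [397.9 143.2]
scene lens 0.7 [416.5, 134.9, 473.1, 233.8] [446.6 191.3]
top [[431.3428868359165, 0.0, 312.81039169743235], [0.0, 431.3428868359165, 198.28579657675093], [0.0, 0.0, 1.0]] [[-0.0155, -0.9998, -0.0098, -0.0241], [-0.9983, 0.016, -0.0561, 0.5538], [0.0563, 0.0089, -0.9984, 1.1918], [0.0, 0.0, 0.0, 1.0]] 2
top dish 0.67 [156.4, 180.4, 220.4, 210.9] [193.3 196.6]
top dish_grip 0.34 [353.8, 155.1, 389.2, 229.0] [371.7 182.9]
top ball_center 0.26 [256.3, 216.2, 294.1, 246.9] [273.9 232. ]
top camera 0.75 [157.6, 183.0, 220.4, 215.0] [192.8 196.3]
top camera 0.71 [139.8, 252.1, 236.8, 312.4] [194.2 281.6]
top camera 0.22 [357.4, 156.4, 388.7, 230.0] [371.7 182.1]
top lens 0.72 [355.8, 153.9, 390.6, 227.5] [371.9 183. ]
top lens 0.6 [156.1, 181.2, 220.0, 212.8] [193.5 196.5]
top lens 0.6 [142.4, 248.5, 239.4, 314.0] [194.6 281.5]
```

View pics/scene1.png

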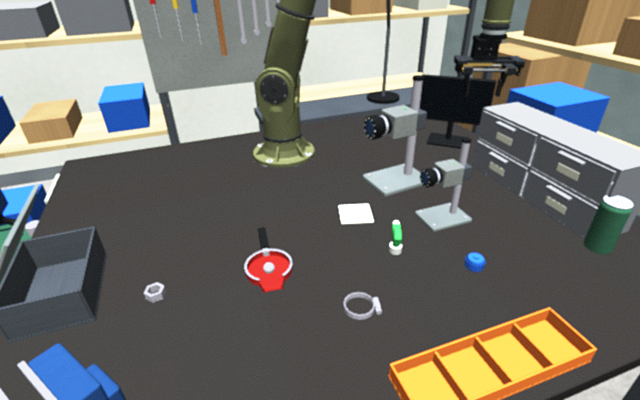

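View pics/top1.png

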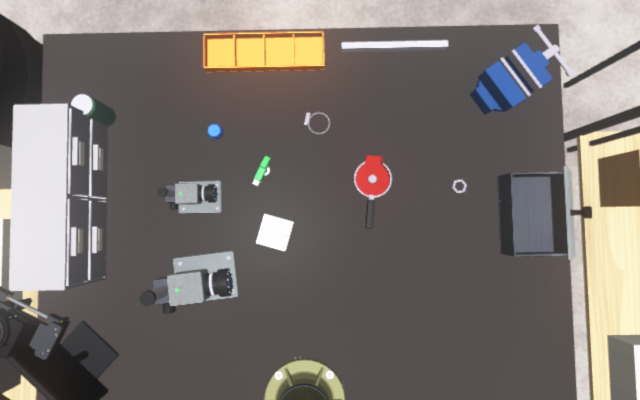

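Scene: dish at (268,268) with the handle towards the robot. There are two cameras, at scene (398,143)/top (205,280) and scene (447,192)/top (195,196). The second has a base of about 43x32 px at 365 px/m, or 118x88 mm, so it fits 120x90. The first is about 172 mm long. I'll confirm in a crop and measure.

```bash
cat > h.py <<'E'
import numpy as np,cv2
from scipy.optimize import least_squares
class C:
    def __init__(s,K,T): s.K=np.array(K);s.T=np.array(T)
    def proj(s,P):
        c=s.T[:3,:3]@np.asarray(P,float).T+s.T[:3,3:4] if np.ndim(P)>1 else s.T[:3,:3]@P+s.T[:3,3]
        u=s.K@c; return (u[:2]/u[2]).T
    def plane(s,px,z):
        d=s.T[:3,:3].T@np.linalg.inv(s.K)@[px[0],px[1],1]; o=-s.T[:3,:3].T@s.T[:3,3]
        return o+d*(z-o[2])/d[2]
def tri(obs): # [(cam,px)]
    f=lambda P:np.concatenate([c.proj(P)-p for c,p in obs])
    r=least_squares(f,[.5,.1,.05]);return r.x,np.abs(r.fun).max()
def load(n):
    d=np.load(n);return C(d["K"],d["T"]),d["image"]
E
python3 - <<'E'
from h import *
t,ti=load("top1.npz");s,si=load("scene1.npz")
def crop(im,x0,y0,w,h,k): return cv2.resize(im[y0:y0+h,x0:x0+w],None,fx=k,fy=k,interpolation=cv2.INTER_CUBIC)
a=crop(ti,150,165,100,65,4);b=crop(ti,340,145,100,95,4);c=crop(si,405,130,100,105,4);d=crop(si,235,215,100,85,4)
L=np.vstack([a,b[:340]]);R=np.vstack([c,d])[:600]
out=np.zeros((600,800,3),np.uint8);out[:,:400]=L[:600];out[:,400:]=R
cv2.imwrite("pics/crop1.png",out[:,:,::-1])
E
```

```text
(no output)
```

View pics/crop1.png

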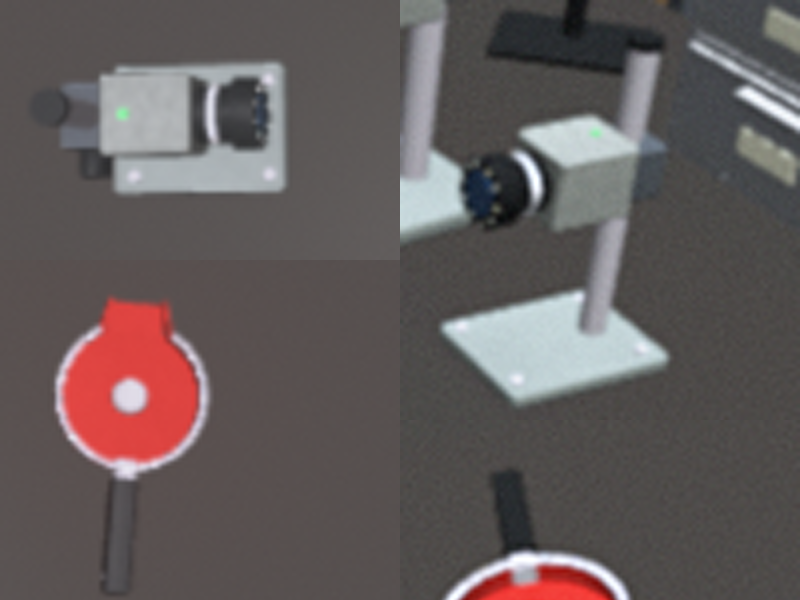

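The crop confirms it. The small camera (top (195,196), scene (447,192)) is the one meant, if its base measures 120x90. The dish has its spout away from the robot and the ball in the middle.

```bash
cat > m.py <<'E'
from h import *
t,ti=load("top1.npz");s,si=load("scene1.npz")
A=lambda u,v:np.array([150+(u+.5)/4-.5,165+(v+.5)/4-.5])
B=lambda u,v:np.array([340+(u+.5)/4-.5,145+(v-260+.5)/4-.5])
S=lambda u,v:np.array([405+(u-400+.5)/4-.5,130+(v+.5)/4-.5])
D=lambda u,v:np.array([235+(u-400+.5)/4-.5,215+(v-420+.5)/4-.5])
q=[t.plane(A(*p),.014) for p in((115,67),(284,63),(286,190),(115,193))]
print("top base",np.round(q,4),[np.linalg.norm(q[i]-q[i-1]).round(4) for i in range(4)])
q2=[s.plane(S(*p),.014) for p in((583,291),(443,325),(517,400),(667,352))]
print("scene base",np.round(q2,4),[np.linalg.norm(q2[i]-q2[i-1]).round(4) for i in range(4)])
for Q in(q,q2):
    c=np.mean(Q,0);e=(Q[0]+Q[3]-Q[1]-Q[2])[:2];print("centre",c.round(4),"yaw",np.degrees(np.arctan2(e[1],e[0])))
    e=(Q[0]-Q[3]+Q[1]-Q[2])[:2];print("  yaw from short",np.degrees(np.arctan2(e[1],e[0]))+90)
print("lens tri",tri([(t,A(268,113)),(s,S(480,193))]))
print("lens top @.14",t.plane(A(268,113),.14),"scene",s.plane(S(480,193),.14))
b=t.plane(B(130,396),.0185);print("ball top",b)
print("handle end/start top",t.plane(B(117,594),.035),t.plane(B(124,480),.035))
print("spout tip",t.plane(B(139,301),.0165), "rim c",t.plane(B(133,396),.031))
print("handle end/join scene",s.plane(D(507,472),.035),s.plane(D(520,548),.035))
# network ball
m=np.argwhere((si[:,:,0]>0)) 
# rim/hub: red mask centroids for the dish floor
for n,c,im in(("top",t,ti),("scene",s,si)):
    h=cv2.cvtColor(im,cv2.COLOR_RGB2HSV);r=(((h[...,0]<8)|(h[...,0]>172))&(h[...,1]>150)&(h[...,2]>100)).astype(np.uint8)
    k,l,st,ce=cv2.connectedComponentsWithStats(r);i=1+np.argsort(-st[1:,4])[:2];print(n,st[i].tolist(),ce[i].round(1).tolist())
E
python3 m.py
```

```text
top base [[0.6072 0.3452 0.014 ]
 [0.6081 0.2259 0.014 ]
 [0.5187 0.2248 0.014 ]
 [0.5185 0.345  0.014 ]] [np.float64(0.0887), np.float64(0.1193), np.float64(0.0894), np.float64(0.1202)]
scene base [[0.5273 0.3381 0.014 ]
 [0.5279 0.226  0.014 ]
 [0.6184 0.224  0.014 ]
 [0.6097 0.3441 0.014 ]] [np.float64(0.0827), np.float64(0.1121), np.float64(0.0905), np.float64(0.1205)]
centre [0.5631 0.2852 0.014 ] yaw 90.25961230426354
  yaw from short 90.41185302651799
centre [0.5708 0.2831 0.014 ] yaw 92.29461240492354
  yaw from short -88.67842246406178
lens tri (array([0.56534654, 0.21085156, 0.13771812]), np.float64(1.004215411118821))
lens top @.14 [0.56387177 0.20795937 0.14      ] scene [0.56906801 0.21099012 0.14      ]
ball top [ 0.60558139 -0.19943936  0.0185    ]
handle end/start top [ 0.46795663 -0.18525445  0.035     ] [ 0.54603964 -0.19183809  0.035     ]
spout tip [ 0.67263512 -0.2075605   0.0165    ] rim c [ 0.60429816 -0.19988994  0.031     ]
handle end/join scene [ 0.47704021 -0.18402471  0.035     ] [ 0.55333573 -0.19343363  0.035     ]
top [[356, 155, 33, 40, 870]] [[372.6, 175.6]]
scene [[247, 252, 44, 41, 1097], [150, 0, 5, 4, 19]] [[268.9, 271.0], [152.1, 1.4]]
```

Base measures 120x90 mm, so that is the right camera. The dish axis is at about (0.606,-0.199) with yaw about -6°, and the lens at about (0.565,0.210,0.14). I'll lift clear of the tall camera first, then swing over, turning the tool to yaw -6° so that the last joint keeps room for the quarter turn.

Request:
apply_moves:
  targets:
    - [[0, 0, 50], [0, 0, 0]]
    - [[0, 0, 100], [0, 0, 0]]
    - [[0, 0, 150], [0, 0, 0]]
    - [[0, 0, 200], [0, 0, 0]]
    - [[0, 0, 240], [0, 0, 0]]
    - [[0, 0, 260], [0, 0, 0]]
    - [[0, 0, 260], [0, 0, 0]]

```text
time_s: 1.3
tool_pos: [0.291, 0.582, 0.4866]
tool_rot: [179.6, -0.0, 153.4]
force: [-0.0, -0.1, -0.6]
grip_width: 0.0873
```

Request:
apply_moves:
  targets:
    - [[26, -35, 0], [0, 0, -0.14]]
    - [[52, -70, 0], [0, 0, -0.28]]
    - [[78, -105, 0], [0, 0, -0.42]]
    - [[104, -140, 0], [0, 0, -0.56]]
    - [[130, -175, 0], [0, 0, -0.7]]
    - [[156, -210, 0], [0, 0, -0.84]]
    - [[182, -245, 0], [0, 0, -0.98]]
    - [[209, -280, 0], [0, 0, -1.12]]

```text
time_s: 2.1
tool_pos: [0.5003, 0.2995, 0.4813]
tool_rot: [-179.9, 0.0, 88.9]
force: [1.9, 1.1, 0.2]
grip_width: 0.087
```

Request:
apply_moves:
  targets:
    - [[0, -45, 0], [0, 0, -0.14]]
    - [[0, -90, 0], [0, 0, -0.28]]
    - [[0, -135, 0], [0, 0, -0.42]]
    - [[0, -180, 0], [0, 0, -0.56]]
    - [[0, -225, 0], [0, 0, -0.7]]
    - [[0, -270, -10], [0, 0, -0.84]]
    - [[0, -315, -30], [0, 0, -0.98]]
    - [[0, -360, -50], [0, 0, -1.12]]

```text
time_s: 2.9
tool_pos: [0.4991, -0.0605, 0.4309]
tool_rot: [-180.0, 0.0, 24.8]
force: [0.3, 0.4, -0.1]
grip_width: 0.0873
```

Request:
apply_moves:
  targets:
    - [[4, -35, -35], [0, 0, -0.13]]
    - [[8, -70, -70], [0, 0, -0.26]]
    - [[12, -105, -105], [0, 0, -0.39]]
    - [[15, -125, -130], [0, 0, -0.5]]
    - [[16, -130, -150], [0, 0, -0.54]]
    - [[16, -130, -160], [0, 0, -0.54]]
    - [[16, -130, -160], [0, 0, -0.54]]
    - [[16, -130, -160], [0, 0, -0.54]]

```text
time_s: 3.7
tool_pos: [0.5161, -0.1877, 0.273]
tool_rot: [-180.0, -0.0, -5.7]
force: [0.1, 0.3, 0.4]
grip_width: 0.0871
```

```bash
cat >> h.py <<'E'
from scipy.spatial.transform import Rotation as Ro
def shot(env,name,f):
    o=env.get_obs();p=env.read_camera(name)
    if name=="wrist":
        W=np.eye(4);W[:3,:3]=Ro.from_euler("xyz",o["tool_rot"],degrees=True).as_matrix();W[:3,3]=o["tool_pos"]
        T=np.linalg.inv(W@np.array(p["mount"]))
    else: T=p["camera_from_world"]
    np.savez(f+".npz",image=p["image"],K=p["camera_matrix"],T=T);cv2.imwrite(f"pics/{f}.png",p["image"][:,:,::-1])
    return C(p["camera_matrix"],T),p,o
E
python3 - <<'E'
from h import *
from cell import env
c,p,o=shot(env,"wrist","w1")
print(o["tool_pos"],o["tool_rot"],o["qpos"]);print(np.round(p["mount"],4).tolist(),p["camera_matrix"][0])
for n in("dish","ball_center"):
    for r in env.regions_of(p,n)[:2]: print(n,r["conf"],r["rect"],np.argwhere(r["region"]).mean(0)[::-1])
E
```

```text
[ 0.51611821 -0.18769961  0.27297181] [-1.79979531e+02 -2.24195319e-02 -5.72551228e+00] [-19.40654317   4.99944503  39.37685411  94.48676853  -3.22899471
  81.64109868 -75.39329177]
[[-0.0001, -0.9536, -0.3012, 0.0824], [1.0, -0.0004, 0.001, -0.0006], [-0.0011, -0.3012, 0.9536, -0.1636], [0.0, 0.0, 0.0, 1.0]] [325.34375821   0.         317.42292583]
dish 0.61 [274.6, 32.0, 364.7, 207.8] [319.32968626  99.83430003]
ball_center 0.54 [308.1, 84.2, 332.3, 105.9] [319.12464589  95.05382436]
```

View pics/w1.png

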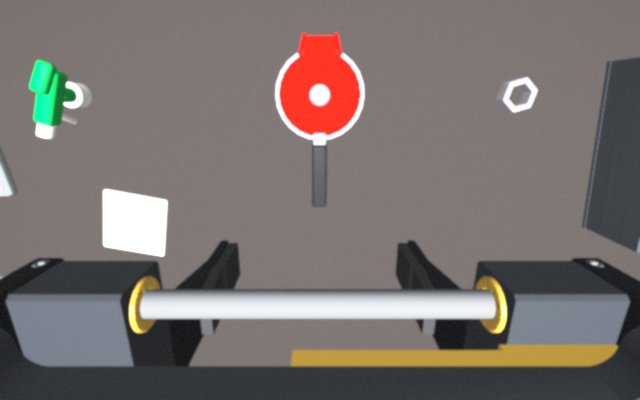

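The wrist view shows the handle vertical in the image (top about (319.5,145), end about (319,206)), with the ball central at (319.5,95). Now I'll triangulate against the top and scene views.

```bash
cat >> m.py <<'E'
print("----")
w,wi=load("w1.npz")
g=cv2.cvtColor(wi,cv2.COLOR_RGB2GRAY).astype(float)
for y in(155,175,195): print(y,[int(v) for v in g[y,308:332]])
print([int(v) for v in g[138:150,319]],[int(v) for v in g[200:212,319]])
print("ball",w.plane((319.6,95),.0185),tri([(w,(319.6,95)),(t,B(130,396)),(s,(268,267.5))]))
print("hend",w.plane((319,206),.035),tri([(w,(319,206)),(t,B(117,594)),(s,D(507,472))]))
print("hstart",w.plane((319.5,145.5),.035),tri([(w,(319.5,145.5)),(t,B(124,480))]))
print("spout",w.plane((320.3,34),.0165))
E
python3 m.py | sed -n '/----/,$p'
```

```text
----
155 [124, 123, 121, 111, 94, 94, 106, 113, 116, 116, 114, 113, 111, 111, 110, 113, 104, 88, 89, 113, 124, 122, 124, 124]
175 [125, 124, 122, 112, 94, 91, 99, 107, 105, 107, 106, 105, 106, 106, 105, 102, 95, 87, 93, 109, 123, 123, 122, 123]
195 [124, 127, 122, 114, 95, 85, 91, 101, 101, 99, 97, 100, 98, 98, 100, 98, 91, 84, 95, 112, 119, 124, 122, 123]
[255, 255, 254, 255, 255, 254, 247, 177, 104, 106, 114, 118] [98, 100, 97, 99, 97, 95, 99, 116, 122, 122, 124, 124]
ball [ 0.60451038 -0.19899714  0.0185    ] (array([ 0.60474195, -0.19923166,  0.01592917]), np.float64(0.39291346943142))
hend [ 0.4683209  -0.18470117  0.035     ] (array([ 0.46680011, -0.18440392,  0.02878762]), np.float64(0.7838117469531767))
hstart [ 0.54582677 -0.19298414  0.035     ] (array([ 0.54563708, -0.19282757,  0.03274994]), np.float64(0.261652449343444))
spout [ 0.67145074 -0.20641392  0.0165    ]
```

Request:
apply_moves:
  targets:
    - [[-3, -1, -45], [0, 0, -0.007]]
    - [[-3, -1, -90], [0, 0, -0.007]]
    - [[-3, -1, -135], [0, 0, -0.007]]
    - [[-3, -1, -180], [0, 0, -0.007]]
    - [[-3, -1, -210], [0, 0, -0.007]]
    - [[-3, -1, -225], [0, 0, -0.007]]
    - [[-3, -1, -230], [0, 0, -0.007]]
    - [[-3, -1, -230], [0, 0, -0.007]]

```text
time_s: 4.65
tool_pos: [0.5137, -0.1898, 0.0434]
tool_rot: [180.0, -0.1, -6.2]
force: [-0.7, -0.1, 0.7]
grip_width: 0.087
```

Run:
```python
from h import *
from cell import env
o=[env.get_obs()];c,p,oo=shot(env,"wrist","w2");o+=[oo,env.get_obs()]
for a in o: print(np.round(a["tool_pos"],4),np.round(a["tool_rot"],2))
```

```text
[ 0.5137 -0.1898  0.0434] [ 1.7998e+02 -6.0000e-02 -6.2300e+00]
[ 0.5137 -0.1898  0.0434] [ 1.7998e+02 -6.0000e-02 -6.2300e+00]
[ 0.5142 -0.19    0.0441] [ 1.7998e+02 -1.4000e-01 -6.2400e+00]
```

View pics/w2.png

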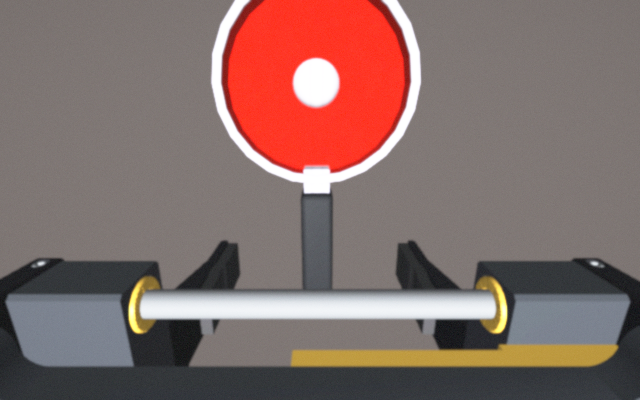

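The handle (column 317) is central between the fingers (318.5). I'll descend and close gently.

Request:
apply_moves:
  targets:
    - [[-0.5, 0.5, -12], [0, 0, 0]]
    - [[-0.5, 0.5, -25], [0, 0, 0]]
    - [[-0.5, 0.5, -33], [0, 0, 0]]
    - [[-0.5, 0.5, -36], [0, 0, 0]]
    - [[-0.5, 0.5, -36], [0, 0, 0]]
    - [[-0.5, 0.5, -36], [0, 0, 0]]

```text
time_s: 5.3
tool_pos: [0.5124, -0.1893, 0.0067]
tool_rot: [180.0, -0.0, -6.3]
force: [1.0, -0.4, 1.2]
grip_width: 0.0871
```

Request:
apply_moves:
  targets:
    - [[0, 0, 0], [0, 0, 0]]
    - [[0, 0, 0], [0, 0, 0]]
    - [[0, 0, 0], [0, 0, 0]]
    - [[0, 0, 0], [0, 0, 0]]
    - [[0, 0, 0], [0, 0, 0]]
    - [[0, 0, 0], [0, 0, 0]]
    - [[0, 0, 0], [0, 0, 0]]
    - [[0, 0, 0], [0, 0, 0]]
  hand: 22
  squeeze: 5

```text
time_s: 6.1
tool_pos: [0.5123, -0.1892, 0.0066]
tool_rot: [180.0, 0.0, -6.3]
force: [-0.1, -0.2, -0.1]
grip_width: 0.0308
```

Request:
apply_moves:
  targets:
    - [[0, 0, 0], [0, 0, 0]]
    - [[0, 0, 0], [0, 0, 0]]
    - [[0, 0, 0], [0, 0, 0]]
    - [[0, 0, 0], [0, 0, 0]]
    - [[0, 0, 0], [0, 0, 0]]
  hand: 10

```text
time_s: 6.6
tool_pos: [0.5123, -0.1891, 0.0066]
tool_rot: [180.0, 0.0, -6.3]
force: [-0.4, -0.2, 0.4]
grip_width: 0.018
```

Request:
apply_moves:
  targets:
    - [[0, 0, 0], [0, 0, 0]]
    - [[0, 0, 0], [0, 0, 0]]
    - [[0, 0, 0], [0, 0, 0]]
    - [[0, 0, 0], [0, 0, 0]]
  hand: 0
  squeeze: 55

```text
time_s: 7.0
tool_pos: [0.5123, -0.1891, 0.0066]
tool_rot: [-180.0, 0.0, -6.3]
force: [0.5, -0.4, -0.5]
grip_width: 0.0175
```

Run:
```python
from h import *
from cell import env
c,p,o=shot(env,"wrist","w3")
for n in("dish","ball_center"):
    for r in env.regions_of(p,n)[:2]: print(n,r["conf"],r["rect"],np.argwhere(r["region"]).mean(0)[::-1])
g=p["image"].astype(int);m=(g.min(2)>200).astype(np.uint8)
k,l,st,ce=cv2.connectedComponentsWithStats(m);print([(s.tolist(),c.round(1).tolist()) for s,c in zip(st,ce) if 300<s[4]<20000])
print({k:np.round(v,3).tolist() for k,v in o.items()})
```

```text
dish 0.63 [184.1, 2.0, 447.2, 352.5] [316.41121093 105.99054267]
ball_center 0.61 [287.9, 42.8, 348.6, 108.3] [316.41127637  74.63403667]
[([183, 0, 267, 212, 6544], [317.3, 122.4]), ([288, 44, 57, 60, 2648], [316.3, 73.5]), ([271, 299, 94, 19, 1688], [317.5, 308.5]), ([24, 300, 126, 18, 2206], [87.1, 308.5]), ([486, 300, 126, 18, 2200], [547.7, 308.5])]
{'time_s': 7.0, 'qpos': [-14.037, 20.843, 36.466, 111.692, -15.498, 52.318, -66.042], 'joint_velocities': [0.017, 0.035, 0.025, -0.005, 0.083, -0.061, -0.083], 'effort': [0.206, -37.718, 6.782, -24.466, 0.007, -0.113, -0.043], 'tool_pos': [0.512, -0.189, 0.007], 'tool_rot': [-179.999, 0.003, -6.257], 'force': [0.506, -0.416, -0.498], 'wrist_torque': [0.051, 0.221, 0.032], 'grip_width': 0.017}
```

Request:
apply_moves:
  targets:
    - [[0, 0, 1], [0, 0, 0]]
    - [[0, 0, 3], [0, 0, 0]]
    - [[0, 0, 6], [0, 0, 0]]
    - [[0, 0, 10], [0, 0, 0]]
    - [[0, 0, 14], [0, 0, 0]]
    - [[0, 0, 17], [0, 0, 0]]
    - [[0, 0, 19], [0, 0, 0]]
    - [[0, 0, 20], [0, 0, 0]]

```text
time_s: 7.95
tool_pos: [0.5124, -0.1891, 0.0269]
tool_rot: [180.0, -0.0, -6.3]
force: [-0.6, -0.3, -2.3]
grip_width: 0.0175
```

```bash
cat > chk.py <<'E'
import sys
from h import *
from cell import env
c,p,o=shot(env,"wrist",sys.argv[1])
g=p["image"].astype(int);m=(g.min(2)>200).astype(np.uint8)
k,l,st,ce=cv2.connectedComponentsWithStats(m);print([(s.tolist(),c.round(1).tolist()) for s,c in zip(st,ce) if 300<s[4]<20000 and s[1]<200])
print({k:np.round(o[k],4).tolist() for k in("time_s","tool_pos","tool_rot","force","wrist_torque","grip_width","qpos")})
E
python3 chk.py w4
```

```text
[([184, 0, 266, 212, 6526], [317.9, 121.9]), ([289, 44, 56, 60, 2625], [316.5, 73.6])]
{'time_s': 7.95, 'tool_pos': [0.5124, -0.1891, 0.0269], 'tool_rot': [179.9997, -0.0195, -6.2534], 'force': [-0.647, -0.2605, -2.3477], 'wrist_torque': [0.0038, 0.3186, 0.0011], 'grip_width': 0.0175, 'qpos': [-14.8325, 19.0254, 37.2142, 111.0104, -14.0313, 54.4398, -67.144]}
```

The lift is clean: ball and rim have not moved in the wrist view. I'll continue up and then turn.

Request:
apply_moves:
  targets:
    - [[0, 0, 1], [0, 0, 0]]
    - [[0, 0, 4], [0, 0, 0]]
    - [[0, 0, 9], [0, 0, 0]]
    - [[0, 0, 16], [0, 0, 0]]
    - [[0, 0, 23], [0, 0, 0]]
    - [[0, 0, 30], [0, 0, 0]]
    - [[0, 0, 37], [0, 0, 0]]
    - [[0, 0, 44], [0, 0, 0]]

```text
time_s: 8.8
tool_pos: [0.5124, -0.1892, 0.0713]
tool_rot: [180.0, -0.0, -6.3]
force: [0.3, -0.3, -2.2]
grip_width: 0.0175
```

Request:
apply_moves:
  targets:
    - [[0, 0, 7], [0, 0, 0]]
    - [[0, 0, 14], [0, 0, 0]]
    - [[0, 0, 21], [0, 0, 0]]
    - [[0, 0, 28], [0, 0, 0]]
    - [[0, 0, 36], [0, 0, 0]]
    - [[0, 0, 44], [0, 0, 0]]
    - [[0, 0, 50], [0, 0, 0]]
    - [[0, 0, 54], [0, 0, 0]]

```text
time_s: 9.6
tool_pos: [0.5126, -0.1892, 0.1253]
tool_rot: [180.0, -0.0, -6.3]
force: [-0.1, -0.7, -2.5]
grip_width: 0.0177
```

Request:
apply_moves:
  targets:
    - [[0, 0, 2], [0, 0, 0]]
    - [[0, 0, 3], [0, 0, 0.002]]
    - [[0.2, 1, 3], [0, 0, 0.006]]
    - [[0.6, 2, 3], [0, 0, 0.014]]
    - [[1, 3.5, 3], [0, 0, 0.024]]
    - [[1.5, 5, 3], [0, 0, 0.036]]
    - [[2, 7, 3], [0, 0, 0.05]]
    - [[2.5, 9, 3], [0, 0, 0.066]]

```text
time_s: 10.4
tool_pos: [0.5148, -0.1799, 0.1275]
tool_rot: [180.0, 0.0, -2.4]
force: [-0.4, -0.6, -1.8]
grip_width: 0.0174
```

```bash
python3 chk.py w5
```

```text
[([185, 0, 264, 211, 5677], [317.1, 122.9]), ([290, 45, 54, 57, 2336], [316.5, 72.7]), ([614, 86, 26, 47, 413], [626.3, 110.8])]
{'time_s': 10.4, 'tool_pos': [0.5148, -0.1799, 0.1275], 'tool_rot': [179.9981, 0.0108, -2.3992], 'force': [-0.4348, -0.6062, -1.8331], 'wrist_torque': [-0.0499, 0.3237, 0.0491], 'grip_width': 0.0174, 'qpos': [-18.1752, 10.9692, 38.6015, 106.1998, -7.4978, 65.3835, -69.3479]}
```

Request:
apply_moves:
  targets:
    - [[0.5, 1, 0], [0, 0, 0.01]]
    - [[1, 3, 0], [0, 0, 0.03]]
    - [[2, 6, 0], [0, 0, 0.06]]
    - [[3, 9, 0], [0, 0, 0.1]]
    - [[4, 12, 0], [0, 0, 0.14]]
    - [[5, 15, 0], [0, 0, 0.18]]
    - [[6, 18, 0], [0, 0, 0.22]]
    - [[7, 21, 0], [0, 0, 0.26]]

```text
time_s: 11.25
tool_pos: [0.5219, -0.1588, 0.1276]
tool_rot: [180.0, 0.0, 12.6]
force: [-0.5, 0.3, -1.8]
grip_width: 0.0177
```

Request:
apply_moves:
  targets:
    - [[1.2, 3, 0], [0, 0, 0.04]]
    - [[2.5, 6, 0], [0, 0, 0.08]]
    - [[3.7, 9, 0], [0, 0, 0.12]]
    - [[5, 12, 0], [0, 0, 0.16]]
    - [[6.2, 15, 0], [0, 0, 0.2]]
    - [[7.5, 18, 0], [0, 0, 0.24]]
    - [[8.7, 21, 0], [0, 0, 0.28]]
    - [[10, 24, 0], [0, 0, 0.32]]

```text
time_s: 12.05
tool_pos: [0.5319, -0.1349, 0.1276]
tool_rot: [180.0, 0.0, 30.9]
force: [0.1, -0.3, -2.1]
grip_width: 0.0174
```

Request:
apply_moves:
  targets:
    - [[1.2, 3, 0], [0, 0, 0.04]]
    - [[2.5, 6, 0], [0, 0, 0.08]]
    - [[3.7, 9, 0], [0, 0, 0.12]]
    - [[5, 12, 0], [0, 0, 0.16]]
    - [[6.2, 15, 0], [0, 0, 0.2]]
    - [[7.5, 18, 0], [0, 0, 0.24]]
    - [[8.7, 21, 0], [0, 0, 0.28]]
    - [[10, 24, 0], [0, 0, 0.32]]

```text
time_s: 12.85
tool_pos: [0.542, -0.1109, 0.1276]
tool_rot: [180.0, 0.0, 49.3]
force: [-1.0, 0.5, -2.3]
grip_width: 0.0174
```

Request:
apply_moves:
  targets:
    - [[1.2, 3, 0], [0, 0, 0.04]]
    - [[2.5, 6, 0], [0, 0, 0.08]]
    - [[3.7, 9, 0], [0, 0, 0.12]]
    - [[5, 12, 0], [0, 0, 0.16]]
    - [[6.2, 15, 0], [0, 0, 0.2]]
    - [[7.5, 18, 0], [0, 0, 0.24]]
    - [[8.7, 21, 0], [0, 0, 0.28]]
    - [[10, 24, 0], [0, 0, 0.32]]

```text
time_s: 13.65
tool_pos: [0.552, -0.0869, 0.1276]
tool_rot: [180.0, 0.0, 67.6]
force: [-0.4, 0.2, -2.0]
grip_width: 0.0172
```

```bash
python3 chk.py w6
```

```text
[([64, 0, 129, 116, 11370], [130.3, 54.1])]
{'time_s': 13.65, 'tool_pos': [0.552, -0.0869, 0.1276], 'tool_rot': [179.9757, 0.0069, 67.6064], 'force': [-0.3528, 0.2309, -1.9626], 'wrist_torque': [-0.282, 0.1509, 0.0262], 'grip_width': 0.0172, 'qpos': [-18.0085, 11.7342, 27.2478, 104.0823, -5.8572, 65.5462, -11.2141]}
```

Request:
apply_moves:
  targets:
    - [[1, 3, 0], [0, 0, 0.03]]
    - [[2, 6, 0], [0, 0, 0.07]]
    - [[4, 10, 0], [0, 0, 0.11]]
    - [[5, 14, 0], [0, 0, 0.15]]
    - [[6, 18, 0], [0, 0, 0.19]]
    - [[8, 22, 0], [0, 0, 0.23]]
    - [[9, 26, 0], [0, 0, 0.27]]
    - [[10, 30, 0], [0, 0, 0.31]]

```text
time_s: 14.5
tool_pos: [0.562, -0.057, 0.1276]
tool_rot: [180.0, 0.0, 85.3]
force: [0.7, 0.4, -3.2]
grip_width: 0.0176
```

Request:
apply_moves:
  targets:
    - [[1, 3, 0], [0, 0, 0.03]]
    - [[2, 5, 0], [0, 0, 0.05]]
    - [[2.5, 7, 0], [0, 0, 0.07]]
    - [[3, 8.5, 0], [0, 0, 0.08]]
    - [[3, 9.5, 0], [0, 0, 0.086]]
    - [[3, 10, 0], [0, 0, 0.086]]
    - [[3, 10, 0], [0, 0, 0.086]]

```text
time_s: 15.2
tool_pos: [0.5648, -0.0472, 0.1276]
tool_rot: [180.0, 0.0, 90.1]
force: [0.1, -0.2, -2.2]
grip_width: 0.0174
```

```bash
python3 chk.py w7
python3 - <<'E'
from h import *
from cell import env
c,p,o=shot(env,"scene","s7");c2,p2,_=shot(env,"top","t7")
a=cv2.imread("pics/w7.png");s=cv2.imread("pics/s7.png")
t=cv2.imread("pics/t7.png")
cr=lambda im,x,y,w,h:cv2.resize(im[y:y+h,x:x+w],(400,300),interpolation=cv2.INTER_CUBIC)
out=np.zeros((600,800,3),np.uint8)
out[:300,:400]=cr(s,340,120,140,105);out[:300,400:]=cr(t,160,140,160,120)
out[300:,:480]=cv2.resize(a[:260],(480,300)[:1]+(195,)) if 0 else cv2.resize(a,(480,300))
cv2.imwrite("pics/c7.png",out)
E
```

```text
[([125, 0, 324, 211, 11100], [237.5, 85.4]), ([292, 45, 52, 57, 2321], [317.3, 72.9]), ([510, 158, 77, 78, 761], [557.0, 181.3])]
{'time_s': 15.2, 'tool_pos': [0.5648, -0.0472, 0.1276], 'tool_rot': [179.993, 0.0038, 90.1113], 'force': [0.0833, -0.2028, -2.195], 'wrist_torque': [-0.272, 0.0341, 0.0252], 'grip_width': 0.0174, 'qpos': [-18.4497, 12.4901, 23.2909, 102.8584, -5.379, 65.7287, 6.6742]}
```

View pics/c7.png

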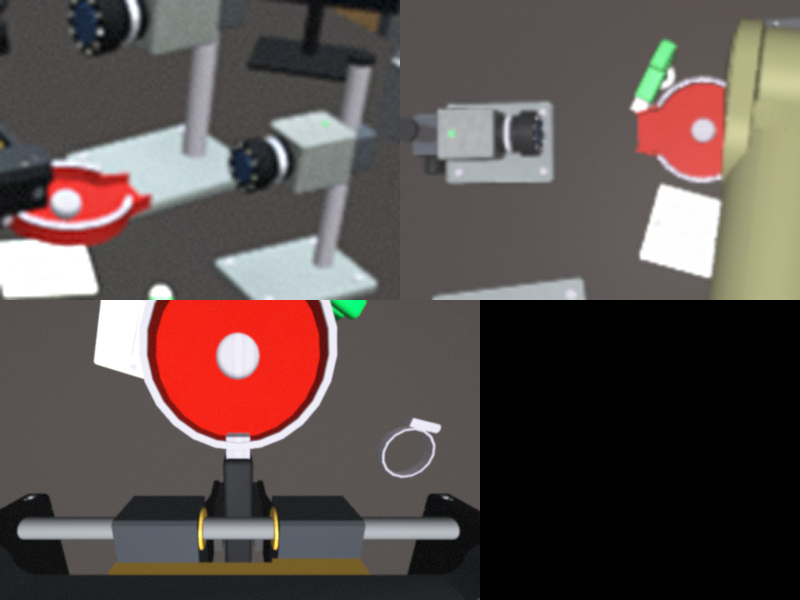

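The dish is held level, spout towards the lens, with the ball central. I'll zoom in on lens and ball together in the top and scene views for the final offsets.

Run:
```python
from h import *
s,si=load("s7.npz");t,ti=load("t7.npz");w,wi=load("w7.npz")
print("ball wrist@.139",w.plane((317.6,73.5),.139))
P=np.array([.5647,.0453,.1395]);print("pred scene",s.proj(P),"top",t.proj(P))
for q in([.565,.209,.14],[.565,.205,.14]): print("lens",s.proj(np.array(q)),t.proj(np.array(q)))
for n,c,im,x,y in(("scene",s,si,350,165),("top",t,ti,265,175)):
    sub=im[y:y+50,x:x+40].astype(int);m=(sub.min(2)>150).astype(np.uint8)
    k,l,st,ce=cv2.connectedComponentsWithStats(m);print(n,[(a[:5].tolist(),(b+[x,y]).round(2).tolist()) for a,b in zip(st,ce) if 15<a[4]<400])
a=cv2.resize(si[160:210,412:462],(400,400),interpolation=cv2.INTER_CUBIC);b=cv2.resize(ti[170:220,180:230],(400,400),interpolation=cv2.INTER_CUBIC)
cv2.imwrite("pics/c8.png",np.hstack([a,b])[:,:,::-1])
```

```text
ball wrist@.139 [0.5640263 0.0477632 0.139    ]
pred scene [361.85420563 190.375891  ] top [281.21268897 191.51832474]
lens [422.99696884 177.27608906] [216.21114548 192.43449912]
lens [421.57443299 177.57829817] [217.79693701 192.40888842]
scene [([8, 3, 32, 20, 277], [379.01, 175.88]), ([8, 21, 10, 9, 75], [362.53, 190.05]), ([0, 24, 36, 11, 101], [369.06, 196.21]), ([0, 39, 23, 11, 206], [359.86, 209.78])]
top [([0, 0, 6, 6, 17], [266.82, 176.53]), ([12, 13, 9, 9, 67], [280.79, 191.7]), ([26, 14, 8, 8, 58], [294.43, 192.72]), ([0, 28, 24, 10, 53], [275.25, 209.36]), ([0, 39, 24, 11, 194], [274.62, 220.1])]
```

View pics/c8.png

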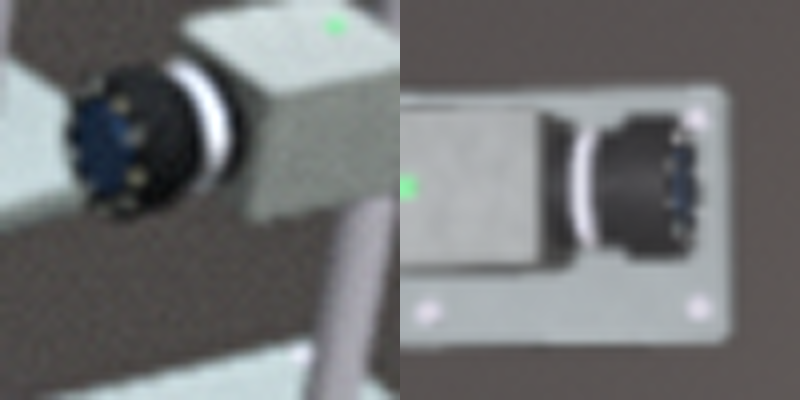

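The ball matches the prediction from the arm's pose within 0.7 px in both views. Lens glass is at scene (424.4,177.8) and top (214.9,192.9), which gives about (0.565,0.211,0.14). The remaining advance is 45 mm.

Request:
apply_moves:
  targets:
    - [[0, 0.7, 0], [0, 0, 0]]
    - [[0, 2, 0], [0, 0, 0]]
    - [[0.1, 4, 0.1], [0, 0, 0]]
    - [[0.2, 7, 0.2], [0, 0, 0.001]]
    - [[0.3, 11, 0.3], [0, 0, 0.001]]
    - [[0.4, 15, 0.4], [0, 0, 0.002]]
    - [[0.5, 19, 0.5], [0, 0, 0.003]]
    - [[0.6, 23, 0.5], [0, 0, 0.003]]

```text
time_s: 16.15
tool_pos: [0.5654, -0.0237, 0.1281]
tool_rot: [180.0, -0.0, 90.3]
force: [-0.1, -0.4, -1.4]
grip_width: 0.0174
```

Request:
apply_moves:
  targets:
    - [[0, 4, 0], [0, 0, 0]]
    - [[0, 8, 0], [0, 0, 0]]
    - [[0, 12, 0], [0, 0, 0]]
    - [[0, 15.5, 0], [0, 0, 0]]
    - [[0, 18.5, 0], [0, 0, 0]]
    - [[0, 20.5, 0], [0, 0, 0]]
    - [[0, 21.5, 0], [0, 0, 0]]
    - [[0, 22, 0], [0, 0, 0]]

```text
time_s: 16.95
tool_pos: [0.5654, -0.0022, 0.1281]
tool_rot: [180.0, 0.0, 90.3]
force: [-0.4, 0.2, -1.9]
grip_width: 0.0172
```

Request:
apply_moves:
  targets:
    - [[0, 0, 0], [0, 0, 0]]
    - [[0, 0, 0], [0, 0, 0]]
    - [[0, 0, 0], [0, 0, 0]]
    - [[0, 0, 0], [0, 0, 0]]
    - [[0, 0, 0], [0, 0, 0]]

```text
time_s: 17.45
tool_pos: [0.5654, -0.0022, 0.1281]
tool_rot: [180.0, 0.0, 90.3]
force: [-0.0, 0.2, -1.5]
grip_width: 0.0175
```

```bash
python3 chk.py w9
python3 - <<'E'
from h import *
from cell import env
s,sp,o=shot(env,"scene","s9");t,tp,_=shot(env,"top","t9");w,_=load("w9.npz")
si,ti=sp["image"],tp["image"]
P=np.array([.565,.091,.14]);print("pred",s.proj(P),t.proj(P),w.proj(P))
for n,c,im,x,y in(("scene",s,si,360,165),("top",t,ti,245,170)):
    sub=im[y:y+50,x:x+45].astype(int);m=(sub.min(2)>150).astype(np.uint8)
    k,l,st,ce=cv2.connectedComponentsWithStats(m);print(n,[(a[:5].tolist(),(b+[x,y]).round(2).tolist()) for a,b in zip(st,ce) if 15<a[4]<400])
a=cv2.resize(si[140:240,340:480],(400,286),interpolation=cv2.INTER_CUBIC);b=cv2.resize(ti[140:240,160:300],(400,286),interpolation=cv2.INTER_CUBIC)
cv2.imwrite("pics/c9.png",np.vstack([np.hstack([a,b]),np.hstack([cv2.resize(cv2.imread("pics/w9.png")[:,:,::-1],(480,300)),np.zeros((300,320,3),np.uint8)])])[:,:,::-1])
E
```

```text
[([134, 0, 315, 211, 11783], [238.5, 112.9]), ([292, 45, 52, 57, 2312], [317.4, 72.9])]
{'time_s': 17.45, 'tool_pos': [0.5654, -0.0022, 0.1281], 'tool_rot': [179.9964, 0.0027, 90.2792], 'force': [-0.0304, 0.2286, -1.4813], 'wrist_torque': [-0.2699, 0.0429, -0.0022], 'grip_width': 0.0175, 'qpos': [-21.5972, 12.2049, 21.6399, 102.9667, -4.9025, 65.7405, 1.8948]}
pred [379.57927495 186.49991466] [263.03580645 191.67827591] [319.11579658  77.56277946]
scene [([19, 0, 26, 19, 242], [394.1, 171.71]), ([17, 17, 9, 9, 67], [380.75, 186.3]), ([6, 19, 38, 12, 102], [386.16, 192.03]), ([0, 38, 13, 12, 133], [365.1, 208.83])]
top [([0, 0, 18, 13, 44], [252.75, 175.0]), ([32, 0, 13, 7, 87], [283.09, 173.07]), ([14, 18, 13, 11, 83], [264.88, 193.31]), ([0, 32, 19, 11, 43], [253.12, 208.49])]
```

View pics/c9.png

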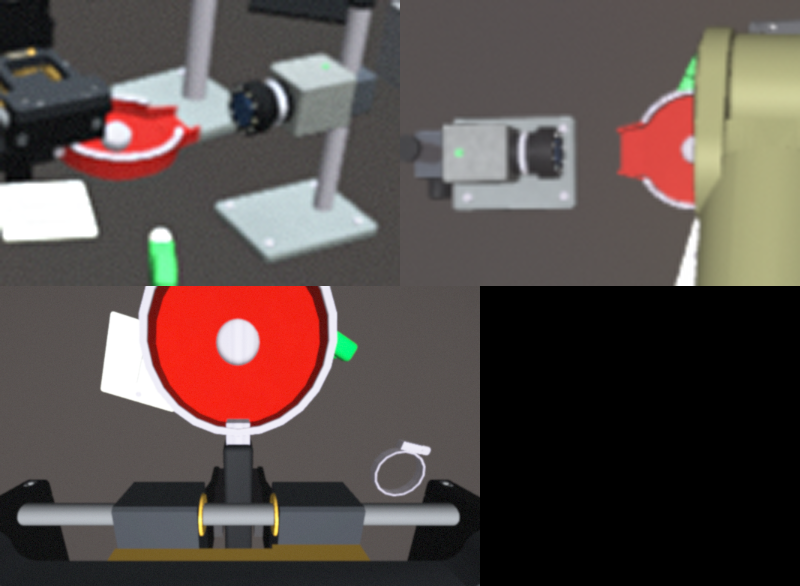

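The final view shows the ball in the middle, the dish level with its spout squarely facing the lens, and nothing else moved. Cross-checks put the ball within about 1–2 mm of target, so I'm handing in.

```bash
python3 chk.py w10; python3 -c "
from cell import env
print(env.sign_off())"
```

```text
[([134, 0, 315, 211, 11783], [238.5, 113.0]), ([292, 45, 52, 57, 2316], [317.4, 72.9])]
{'time_s': 17.6, 'tool_pos': [0.5654, -0.0021, 0.1281], 'tool_rot': [179.9942, 0.0031, 90.2893], 'force': [0.025, -0.3182, -2.8148], 'wrist_torque': [-0.2423, 0.0651, 0.0284], 'grip_width': 0.0171, 'qpos': [-21.6029, 12.2071, 21.6361, 102.9639, -4.9022, 65.7388, 1.8951]}
the job is handed in; nothing more can be done
None
```

I gripped the dish by its black handle at 55 N, lifted it about 120 mm, and turned it left in the air by about 96°. It was then advanced to the smaller camera, whose base measured 120 x 90 mm, and handed in at 17.6 s, still held there.

**Last checks:**
- **Level and facing:** the tool is level within 0.01°. Its yaw is 90.3° against a measured camera yaw of about 90.3°.
- **Ball:** it is in the middle of the dish, and its pixel position was unchanged between the last two pictures. No roll-out showed in any picture. The threshold check missed the ball in one frame mid-turn, and I did not view that picture.
- **Position:** the ball is at about (0.565, 0.092, 0.140) m and the lens at about (0.565, 0.211, 0.140) m, so the gap is about 119–120 mm.
- **Surroundings:** none of the bench objects in view showed signs of being moved, and nothing touched the camera.

**Where checks disagreed:**
- The scene and wrist views put the ball 1–3 mm nearer the lens than the arm's own pose does. I left this uncorrected.
- The last top view was no check on the ball, because the arm hid part of it.

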